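Park the marble rolling pin in the rest of its pastry board

TASK

The pastry is done: put the marble rolling pin away in the trough cut across the end of the pastry board. First take the yellow peeler that lies in its way off the board and lay it flat on the worktop. Then roll the pin along the board, without picking it up, and ease it down into the trough: hold it back at the edge so that it does not run in and thump, and keep your hand at it until it lies still, down along its whole length and about centred on the board.

Things in the scene. Friction and masses are not known exactly. Their poses are not given: they have to be found in the camera images.
- pastry_board: Fixed pastry board of pale wood, its trough end of dark wood, 280 mm (its x) by 460 mm (its y), flat top 28 mm above the worktop. Origin: centre of its underside, on the worktop; z up. The flat part reaches from y = -230 to +149 mm, where a rounded edge leads down into the trough; beyond the trough stands a rail, y = +210 to +230 mm, whose top is 36 mm above the worktop.
- rest_mid (a point): Middle of the lowest line of the round-bottomed trough (radius 30 mm): on the board at y = +182 mm, 12 mm above the worktop, 16 mm below the flat top. Axes as the board's: x along the trough, which runs across the full width and is open at both ends; y from the flat part to the rail; z up.
- pin_mid (a point): Centre of the rolling pin: white marble barrel, 48 mm diameter, 200 mm long, a 72 mm turned wooden handle (29 mm diameter) at each end; one rigid piece, 0.6 to 0.9 kg, rolls freely. x: its axis; y and z turn as it rolls. Centre 52 mm above the worktop on the flat of the board, 36 mm in the trough. Starts roughly across the flat part, at the end away from the trough.
- peeler_handle (a point): Yellow peeler, 170 mm long, 0.08 kg, lying flat on the board between pin and trough. This point: inside its handle, half-way up (9 mm above what it lies on), 30 mm from the peeler's middle. x from the handle's end to the blade: handle, 24 mm wide, 17 mm high, x = -55 to +50 mm; metal blade, 14 mm wide, 6 mm high, on to x = +115 mm.
- mug_foot (a point): Orange mug standing beyond the plain end of the board, 80 mm in diameter and 101 mm high: leave it alone. This point: centre of its foot on the worktop; the handle points to the mug's -y and reaches 73 mm from the centre. Between the mug and the worktop's front edge there is free worktop beside the board's plain end.
- timer: Cream-coloured egg timer, 66 mm in diameter, 65 mm high, standing right of the board: leave it alone. Origin: centre of its foot.
Mind the look-alikes: they are no part of the job. There is more than one size of the part that bears peeler_handle; the job needs the smaller.

How it is judged:
By the outcome, as a careful person would: the job done as asked, in the order asked, and still so for the second after the job is handed in, with the robot touching nothing.
It also fails if it takes over 64 s, if anything falls off the work surface, if the arm or the gripper's body presses on something with over 40 N, if the wrist force passes 120 N, or if a joint passes its speed limit or range.

ROBOT

A 7-joint arm with a two-finger parallel gripper is mounted at the origin on a cart in front of the work surface, level with it; the furniture and walls round the work are solid. World frame = base frame: x ahead of the robot, y to its left, z up, the work surface at z = 0. Lengths are in mm, angles in rad, forces in N, time in s.
With the tool pointing down it reaches from about 425 to 825 mm from the base axis. Payload 3.6 kg.
Tool frame: the origin (TCP) lies between the finger pads; the fingertips stand 11 mm ahead of it and the grasp point (between the pads) lies 8 mm behind it; z points along the fingers, y is the line along which they close (so a half turn about z gives the same grasp; the last joint's range is limited). The gripper opens to 93 mm and grips with 3 to 60 N. Pads are 15 mm wide; open, the fingers measure 128 mm over their backs; the gripper's body (75 mm by 188 mm) begins 65 mm behind the grasp point.
Start: joints at [1.105, 0.615, -0.013, 1.423, 0.008, 1.103, -0.04], TCP at [276.75, -588.109, 229.64] pointing down, gripper open.
Joint ranges: [-3.12, 3.12], [-0.3, 2.06], [-1.34, 1.32], [0.26, 2.42], [-1.36, 4.5], [0.01, 1.98], [-2.84, 2.84]. Speed limits (rad/s): [2.79, 2.79, 3.14, 3.14, 3.14, 3.14, 3.14].

INTERFACE

Orientations are given as a rotation vector (axis times angle).
In Python, from bench import arm gives the robot as it stands.
- The arm moves only by the tool jog_arm, never from a script. Its argument "increments" is a list of rows, each an object of numbers: "dx", "dy", "dz": the shift along the tool's x, y, z in m; "wx", "wy", "wz": the turn, a rotation vector about the tool's x, y, z in degrees. A call has 1 to 20 rows; each row is the pose to reach, as a shift and turn from the pose commanded when the call began, along the tool's axes at that moment; what a row does not reach only later rows make up. A row lasts 1/8 s, in which the tool goes at most 62.5 mm and 10.7 degrees, less where a joint would pass 70% of its speed; a pose out of reach is approached as far as the arm can. A call with a gripper value outside its range is refused whole. "claw" is the closure, from 0 (fully open) to 1 (shut), set as the call begins (left out, the last holds). The fingers move at their own pace and stop on an object; "grip_force" is the grip in N (left out, the last holds). Time passes only in rows, so rows that repeat a pose let the fingers close. It gives the time, the measured TCP pose, the force, the opening and the grip force at its end, in the units of the state.
- arm.read_state(): the state, without advancing time (a new reading comes with each control period).
- arm.snapshot(name): name is "side" or "top" or "wrist"; returns a dict with "image" (480x640x3 uint8, red, green, blue), "mtx" (3x3 intrinsics, pixels), "k1" (the pictures are not rectified: a ray, as slopes to the right and down, at radius r is drawn at 1 + k1 r^2 times it, then the intrinsics apply), "origin" and "orientation" of the camera in the world. Camera axes: x right, y down, z forward; pixel columns grow to the right and rows downward; lengths in mm; the calibration is good to about 2 mm. A picture is of the moment at which its call begins. There is no depth.
- arm.hand_in(): hands the job in; it is judged then, once.
The state is a dict: "time_s": time; "q": joint angles; "qd": joint speeds; "joint_torque": joint torques, N m; "tcp_pos": TCP position; "orientation": TCP orientation; "ft_force": force on the tool from outside, world axes, zero at the start; "moment": the same for the moment, N m; "width": finger opening in mm; "gripper_force": force on a finger pad.
Only numpy, scipy, OpenCV 4.12 (cv2) and the standard library are available. Lean on these libraries where they do the work, as an engineer would, in place of code of your own. Each camera call takes 0.05 s, during which the arm holds its last target. There are 200 camera calls.

## Working session

There is one attempt and no reset: what is moved stays moved. The work goes in short steps, Python scripts to look and compute and a tool call to move; the robot and the scene stay as the last step left them, time stands still between calls to the robot, and variables do not carry over. Pictures are saved under pics/ and viewed, at most 10 in all, crops included, and the job is handed in when it is done.

Besides the shell and the picture viewer there is one more tool, called as name(argument=value, ...), one argument or row to a line, values as JSON. jog_arm: Moves the arm, as the interface text tells. Its arguments: {"type":"object","properties":{"increments":{"type":"array","items":{"type":"object","properties":{"dx":{"type":"number"},"dy":{"type":"number"},"dz":{"type":"number"},"wx":{"type":"number"},"wy":{"type":"number"},"wz":{"type":"number"}}}},"claw":{"type":"number"},"grip_force":{"type":"number"}},"required":["increments"]}

```bash
mkdir -p pics; ls
cat > h.py <<'E'
import numpy as np, cv2
from scipy.spatial.transform import Rotation as R
from bench import arm
def snap(name,fn=None):
    s=arm.snapshot(name)
    if fn: cv2.imwrite('pics/'+fn,s['image'][:,:,::-1])
    import pickle; s2={k:v for k,v in s.items()}; pickle.dump(s2,open(f'{name}.pkl','wb'))
    return s
def load(name):
    import pickle; return pickle.load(open(f'{name}.pkl','rb'))
def Rm(o):
    o=np.array(o,float); return o if o.shape==(3,3) else R.from_rotvec(o).as_matrix()
def pix(s,uv,z):
    K=np.array(s['mtx']);k=s['k1'];d=(np.array(uv,float)-[K[0,2],K[1,2]])/[K[0,0],K[1,1]]
    u=d.copy()
    for _ in range(20): u=d/(1+k*(u@u))
    r=Rm(s['orientation'])@np.array([u[0],u[1],1]);o=np.array(s['origin'],float)
    return o+r*(z-o[2])/r[2]
def proj(s,p):
    K=np.array(s['mtx']);c=Rm(s['orientation']).T@(np.array(p,float)-s['origin']);u=c[:2]/c[2]
    u=u*(1+s['k1']*(u@u)); return u*[K[0,0],K[1,1]]+[K[0,2],K[1,2]]
E
python3 - <<'E'
from h import *
for n in ('top','side'):
    s=snap(n,n+'0.png'); print(n,s['origin'],s['orientation'],s['mtx'],s['k1'])
st=arm.read_state(); print(st)
E
```

```text
pics
top [ 288.20817581  107.34522324 1362.46980695] [-2.14183422  2.10761894 -0.20911754] [[543.22473138   0.         326.03920881]
 [  0.         543.22473138 229.90854048]
 [  0.           0.           1.        ]] -0.16618943082268414
side [ 133.57635328 1182.97081955  654.48988348] [-0.45137026  2.49978715 -1.54307994] [[441.53658855   0.         322.81779556]
 [  0.         441.53658855 237.47423592]
 [  0.           0.           1.        ]] 0.028477676540191316
{'time_s': 0.1, 'q': array([ 1.1044979 ,  0.61580321, -0.01261269,  1.42472817,  0.00809461,
        1.10341321, -0.040396  ]), 'qd': array([ 0.00086777, -0.00329708, -0.00029449, -0.00321319, -0.00013746,
       -0.00075491,  0.00037383]), 'joint_torque': array([ 1.78223032e-03, -4.60043550e+01,  2.10126014e-01, -1.66244298e+01,
       -6.11597649e-02,  1.69375492e-02,  1.24118005e-04]), 'tcp_pos': array([ 276.45908512, -587.51679816,  228.61300283]), 'orientation': array([-3.06373263e+00, -6.84888580e-01,  8.27872320e-04]), 'ft_force': array([-0.23454523,  0.73819141,  0.87924676]), 'moment': array([ 0.01015927,  0.03266921, -0.04757668]), 'gripper_force': 0.0, 'width': 92.8594254657308}
```

View pics/top0.png

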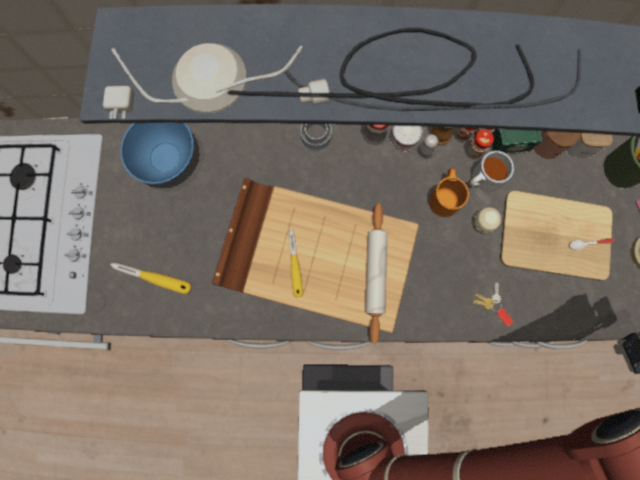

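View pics/side0.png

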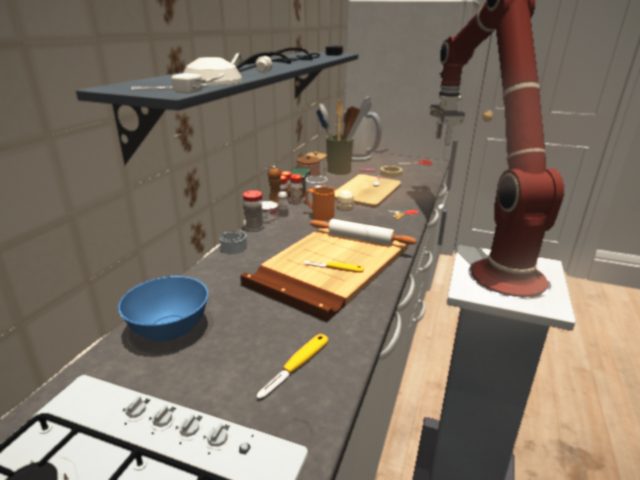

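The top view shows the small peeler on the board (handle about (296,275), blade tip (291,230)). The look-alike peeler is larger and lies on the worktop at (150,280). The pin runs from (378,205) to (375,340). The orange mug is at (450,195), with a white mug next to it at (493,168), and the timer is at (487,220). I'll check with one close crop.

Run:
```python
from h import *
s=load('top'); im=s['image'][165:350,205:465,::-1]
cv2.imwrite('pics/c1.png',cv2.resize(im,None,fx=3,fy=3,interpolation=cv2.INTER_CUBIC))
```

```text
(no output)
```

View pics/c1.png

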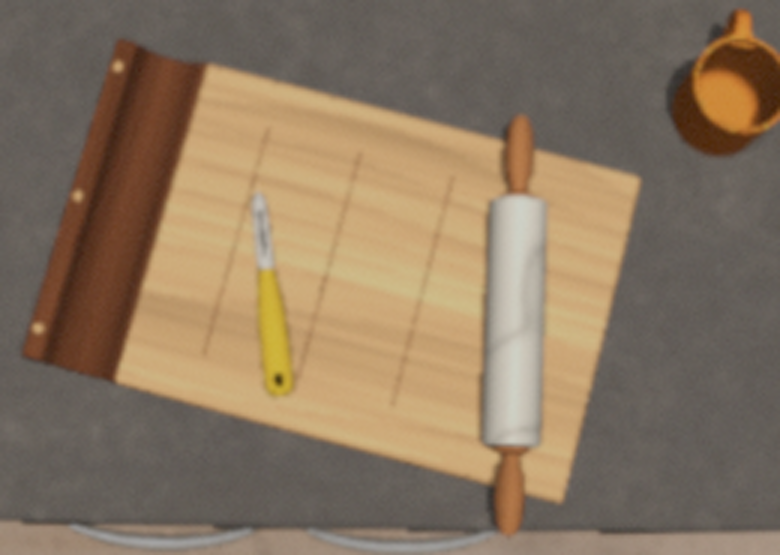

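The crop shows the peeler's tip at (258,195) and its handle end at (279,394). The pin handles end at (520,115) and (509,533). The board's plain-end corners are (640,178) and (563,502), and its rail corners (118,40) and (22,356).

Run:
```python
from h import *
s=load('top')
def P(u,v,z,full=False):
    uv=(u,v) if full else ((u+.5)/3-.5+205,(v+.5)/3-.5+165)
    return pix(s,uv,z)[:2]
Q=np.array([P(640,178,28),P(563,502,28),P(118,40,36),P(22,356,36)])
B=np.array([[140,-230],[-140,-230],[140,230],[-140,230]],float)
c=Q.mean(0);A=Q-c;H=B.T@A
a=np.arctan2(H[0,1]-H[1,0],H[0,0]+H[1,1]);M=np.array([[np.cos(a),-np.sin(a)],[np.sin(a),np.cos(a)]])
print('board c',c,'ang deg',np.degrees(a),'res',(Q-(c+B@M.T)).round(1).tolist())
np.savez('board.npz',c=c,M=M,a=a)
tob=lambda p:((np.array(p)-c)@M).round(1)
for n,u,v,z in [('peel tip',258,195,31),('peel end',279,394,37),('pin h top',520,115,52),('pin h bot',509,533,52),('bar top',517,198,52),('bar bot',511,445,52),('edge',206,64,28),('edge',116,382,28),('mug',0,0,0)]:
    p=P(u,v,z); print(n,p.round(1),'board',tob(p))
for n,u,v,z in [('mug rim',452,189,101),('timer top',488,219,65),('big tip',113,265,3),('big end',189,290,9),('front edge',300,340,0),('front edge R',600,342,0),('front L',150,337,0),('keys',478,298,0),('board2',503,262,15)]:
    print(n,P(u,v,z,True).round(1))
w=snap('wrist','w0.png'); st=arm.read_state();T=R.from_rotvec(st['orientation'])
print('cam in tool',T.inv().apply(np.array(w['origin'])-st['tcp_pos']),(T.inv()*R.from_matrix(Rm(w['orientation']))).as_matrix().round(2).tolist())
print(T.as_matrix().round(3).tolist())
```

```text
board c [483.9908248  123.55816352] ang deg -13.980939087599769 res [[-0.7, 2.3], [1.4, 1.0], [-1.5, -1.6], [0.8, -1.7]]
peel tip [543.1 188.9] board [41.5 77.7]
peel end [377.8 167.2] board [-113.5   16.7]
pin h top [610.2 -27.5] board [ 159.  -116.1]
pin h bot [269.  -18.6] board [-174.3 -189.9]
bar top [540.1 -24.8] board [  90.3 -130.4]
bar bot [338.8 -19.9] board [-106.2 -174.3]
edge [656.1 236.5] board [139.7 151.1]
edge [385.6 301.6] board [-138.5  149. ]
mug [719.8 423.4] board [156.4 347.9]
mug rim [ 636.8 -203.4]
timer top [ 571.8 -301.4]
big tip [447.9 648.6]
big end [388.7 442.2]
front edge [271.4 160.6]
front edge R [ 264.6 -617.9]
front L [268.1 539. ]
keys [ 380.3 -288.2]
board2 [ 471.2 -352.3]
cam in tool [  83.19637125   -0.79812917 -155.03459412] [[-0.0, -0.96, -0.3], [1.0, -0.0, -0.0], [0.0, -0.3, 0.96]]
[[0.905, 0.426, -0.001], [0.426, -0.905, 0.002], [-0.0, -0.002, -1.0]]
```

```bash
cat >> h.py <<'E'
def go(*wps):
    st=arm.read_state();T=R.from_rotvec(st['orientation']).as_matrix();p=st['tcp_pos']
    for x,y,z,az in wps:
        a=np.radians(az);D=np.array([[-np.sin(a),np.cos(a),0],[np.cos(a),np.sin(a),0],[0,0,-1]]).T
        print('shift m',(T.T@(np.array([x,y,z])-p)/1e3).round(4),'w deg',np.degrees(R.from_matrix(T.T@D).as_rotvec()).round(2))
def bw(x,y):
    b=np.load('board.npz');return b['c']+b['M']@[x,y]
E
python3 -c "
from h import *
go((470,-300,230,-72),(490,0,210,-80),(431,174,140,-82.5))"
```

```text
shift m [ 0.2975 -0.1778 -0.0009] w deg [-0.11  0.01  7.2 ]
shift m [ 0.4434 -0.4407  0.0196] w deg [-0.11  0.02 15.2 ]
shift m [ 0.4641 -0.6231  0.09  ] w deg [-0.11  0.02 17.7 ]
```

jog_arm(
  increments=[
    {"dx":0.05,"dy":-0.03,"wz":1},
    {"dx":0.1,"dy":-0.06,"wz":2},
    {"dx":0.15,"dy":-0.09,"wz":4},
    {"dx":0.2,"dy":-0.12,"wz":5},
    {"dx":0.25,"dy":-0.15,"wz":6},
    {"dx":0.298,"dy":-0.178,"wz":7},
    {"dx":0.325,"dy":-0.225,"dz":0.003,"wz":9},
    {"dx":0.352,"dy":-0.272,"dz":0.006,"wz":10.5},
    {"dx":0.38,"dy":-0.32,"dz":0.01,"wz":12},
    {"dx":0.407,"dy":-0.367,"dz":0.013,"wz":13.5},
    {"dx":0.435,"dy":-0.41,"dz":0.016,"wz":15},
    {"dx":0.445,"dy":-0.455,"dz":0.02,"wz":16},
    {"dx":0.45,"dy":-0.505,"dz":0.03,"wz":17},
    {"dx":0.455,"dy":-0.555,"dz":0.05,"wz":17.5},
    {"dx":0.46,"dy":-0.6,"dz":0.07,"wz":17.7},
    {"dx":0.464,"dy":-0.623,"dz":0.09,"wz":17.7},
    {"dx":0.464,"dy":-0.623,"dz":0.09,"wz":17.7},
    {"dx":0.464,"dy":-0.623,"dz":0.09,"wz":17.7},
  ],
  claw=0.3,
)

```text
schema error: expected keys dx, dy, dz, wx, wy, wz
```

Run:
```python
from h import *
st=arm.read_state();print(st['time_s'],st['tcp_pos'],st['orientation'],st['width'],st['q'])
w=snap('wrist','w1.png')
print(proj(w,(430.8,174.1,45)),proj(w,(377.8,167.2,37)),proj(w,(543,189,31)))
```

```text
0.15 [ 276.52489133 -587.59779475  228.75564289] [-3.06402996e+00 -6.85020040e-01  7.12581478e-04] 92.70236932441125 [ 1.1044702   0.61568568 -0.01263036  1.42452775  0.0081157   1.10340428
 -0.04040581]
[-45.0474335  -25.19850699] [-149.06708915  -60.36106046] [176.11111168 108.39527271]
```

View pics/w1.png

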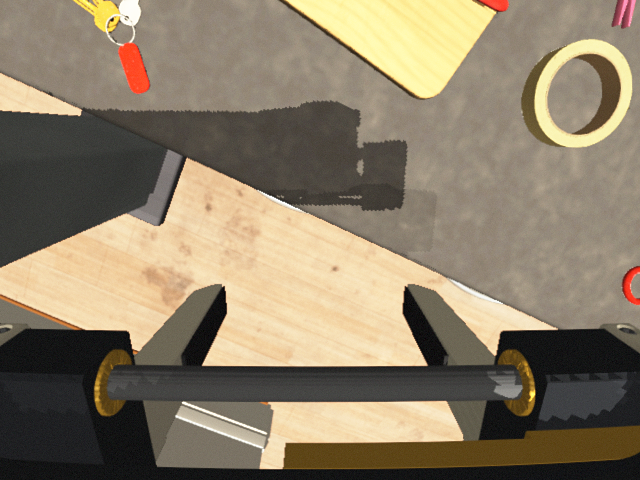

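The call was refused because every row needs all six keys, so the arm hasn't moved. The picture only shows the start pose, with the fingers at (210,310) and (420,310). I'll send it again with full rows.

jog_arm(
  increments=[
    {"dx":0.05,"dy":-0.03,"dz":0,"wx":0,"wy":0,"wz":1},
    {"dx":0.1,"dy":-0.06,"dz":0,"wx":0,"wy":0,"wz":2},
    {"dx":0.15,"dy":-0.09,"dz":0,"wx":0,"wy":0,"wz":4},
    {"dx":0.2,"dy":-0.12,"dz":0,"wx":0,"wy":0,"wz":5},
    {"dx":0.25,"dy":-0.15,"dz":0,"wx":0,"wy":0,"wz":6},
    {"dx":0.298,"dy":-0.178,"dz":0,"wx":0,"wy":0,"wz":7},
    {"dx":0.325,"dy":-0.225,"dz":0.003,"wx":0,"wy":0,"wz":9},
    {"dx":0.352,"dy":-0.272,"dz":0.006,"wx":0,"wy":0,"wz":10.5},
    {"dx":0.38,"dy":-0.32,"dz":0.01,"wx":0,"wy":0,"wz":12},
    {"dx":0.407,"dy":-0.367,"dz":0.013,"wx":0,"wy":0,"wz":13.5},
    {"dx":0.435,"dy":-0.41,"dz":0.016,"wx":0,"wy":0,"wz":15},
    {"dx":0.445,"dy":-0.455,"dz":0.02,"wx":0,"wy":0,"wz":16},
    {"dx":0.45,"dy":-0.505,"dz":0.03,"wx":0,"wy":0,"wz":17},
    {"dx":0.455,"dy":-0.555,"dz":0.05,"wx":0,"wy":0,"wz":17.7},
    {"dx":0.46,"dy":-0.6,"dz":0.07,"wx":0,"wy":0,"wz":17.7},
    {"dx":0.464,"dy":-0.623,"dz":0.09,"wx":0,"wy":0,"wz":17.7},
    {"dx":0.464,"dy":-0.623,"dz":0.09,"wx":0,"wy":0,"wz":17.7},
    {"dx":0.464,"dy":-0.623,"dz":0.09,"wx":0,"wy":0,"wz":17.7},
  ],
  claw=0.3,
)

```text
time_s: 2.45
tcp_pos: [432.2, 171.9, 140.2]
orientation: [3.134, 0.203, 0.001]
ft_force: [0.6, 0.8, 0.5]
width: 65.3
gripper_force: 0.0
```

Run:
```python
from h import *
st=arm.read_state();print(st['time_s'],st['tcp_pos'],st['orientation'],st['width'],st['q'])
w=snap('wrist','w2.png')
print(proj(w,(430.8,174.1,45)),proj(w,(377.8,167.2,37)),proj(w,(543,189,31)))
go((431,174,41,-82.5))
```

```text
2.45 [432.16066137 171.91117652 140.17610072] [3.13440111e+00 2.02500246e-01 1.45767094e-03] 65.34703676230687 [-0.40273431  0.46132159 -0.0330086   2.04886411  0.02650259  0.63116135
 -1.89544754]
[312.32979521 250.77002705] [312.56324489 309.16151727] [311.57226315  92.13346254]
shift m [-0.0012 -0.0025  0.0994] w deg [ 0.03 -0.09 -0.16]
```

View pics/w2.png

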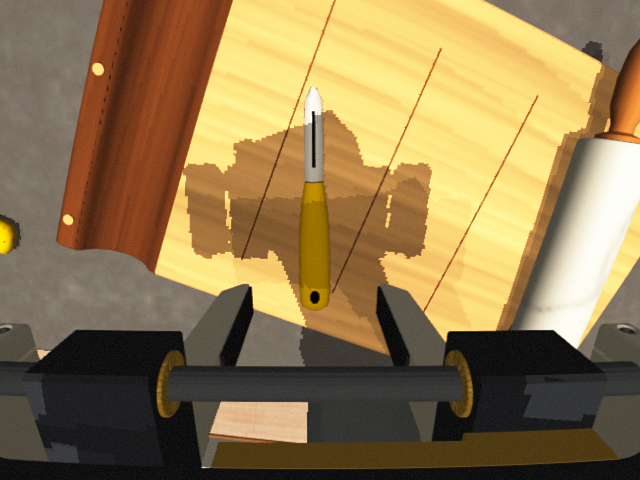

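The wrist view shows the small peeler with its tip at (313,88) and handle end at (315,311). These are within 4 px of prediction, so I'll descend and grip.

jog_arm(
  increments=[
    {"dx":-0.001,"dy":-0.002,"dz":0.03,"wx":0,"wy":0,"wz":0},
    {"dx":-0.001,"dy":-0.002,"dz":0.06,"wx":0,"wy":0,"wz":0},
    {"dx":-0.001,"dy":-0.002,"dz":0.085,"wx":0,"wy":0,"wz":0},
    {"dx":-0.001,"dy":-0.002,"dz":0.098,"wx":0,"wy":0,"wz":0},
    {"dx":-0.001,"dy":-0.002,"dz":0.0985,"wx":0,"wy":0,"wz":0},
    {"dx":-0.001,"dy":-0.002,"dz":0.0985,"wx":0,"wy":0,"wz":0},
  ],
)

```text
time_s: 3.25
tcp_pos: [430.9, 175.0, 42.0]
orientation: [-3.134, -0.204, -0.003]
ft_force: [-0.0, 0.0, -0.6]
width: 64.9
gripper_force: 0.0
```

jog_arm(
  increments=[
    {"dx":0,"dy":0,"dz":0,"wx":0,"wy":0,"wz":0},
    {"dx":0,"dy":0,"dz":0,"wx":0,"wy":0,"wz":0},
    {"dx":0,"dy":0,"dz":0,"wx":0,"wy":0,"wz":0},
    {"dx":0,"dy":0,"dz":0,"wx":0,"wy":0,"wz":0},
    {"dx":0,"dy":0,"dz":0,"wx":0,"wy":0,"wz":0},
  ],
  claw=1,
  grip_force=15,
)

```text
time_s: 3.88
tcp_pos: [430.0, 174.9, 41.2]
orientation: [3.135, 0.205, -0.0]
ft_force: [0.1, -0.5, 0.4]
width: 22.7
gripper_force: 14.9
```

jog_arm(
  increments=[
    {"dx":0,"dy":0,"dz":-0.02,"wx":0,"wy":0,"wz":0},
    {"dx":0,"dy":0,"dz":-0.06,"wx":0,"wy":0,"wz":0},
    {"dx":0,"dy":0,"dz":-0.1,"wx":0,"wy":0,"wz":0},
    {"dx":0,"dy":0,"dz":-0.11,"wx":0,"wy":0,"wz":0},
    {"dx":0,"dy":0,"dz":-0.11,"wx":0,"wy":0,"wz":0},
  ],
)

```text
time_s: 4.5
tcp_pos: [429.9, 174.9, 151.2]
orientation: [-3.135, -0.205, -0.0]
ft_force: [0.0, -0.2, -1.1]
width: 23.0
gripper_force: 14.9
```

Run:
```python
from h import *
st=arm.read_state();print(st['time_s'],st['tcp_pos'],st['width'],st['gripper_force'],st['ft_force'])
go((470,0,150,-82),(435,-190,120,-84),(435,-190,13.5,-84))
```

```text
4.5 [429.91400239 174.94327327 151.15377991] 22.995602338887625 14.921431247494183 [ 0.03534923 -0.24972789 -1.10671467]
shift m [0.0169 0.1787 0.0011] w deg [-0.01 -0.02 -0.5 ]
shift m [-0.0426  0.3625  0.0311] w deg [-0.01 -0.02  1.5 ]
shift m [-0.0426  0.3625  0.1376] w deg [-0.01 -0.02  1.5 ]
```

jog_arm(
  increments=[
    {"dx":0.008,"dy":0.05,"dz":0,"wx":0,"wy":0,"wz":0},
    {"dx":0.015,"dy":0.1,"dz":0,"wx":0,"wy":0,"wz":0},
    {"dx":0.017,"dy":0.15,"dz":0,"wx":0,"wy":0,"wz":1},
    {"dx":0.01,"dy":0.2,"dz":0,"wx":0,"wy":0,"wz":2},
    {"dx":-0.005,"dy":0.25,"dz":0,"wx":0,"wy":0,"wz":3.5},
    {"dx":-0.02,"dy":0.3,"dz":0.01,"wx":0,"wy":0,"wz":5},
    {"dx":-0.036,"dy":0.345,"dz":0.02,"wx":0,"wy":0,"wz":6.5},
    {"dx":-0.0426,"dy":0.3625,"dz":0.04,"wx":0,"wy":0,"wz":7.5},
    {"dx":-0.0426,"dy":0.3625,"dz":0.08,"wx":0,"wy":0,"wz":7.5},
    {"dx":-0.0426,"dy":0.3625,"dz":0.11,"wx":0,"wy":0,"wz":7.5},
    {"dx":-0.0426,"dy":0.3625,"dz":0.128,"wx":0,"wy":0,"wz":7.5},
    {"dx":-0.0426,"dy":0.3625,"dz":0.135,"wx":0,"wy":0,"wz":7.5},
    {"dx":-0.0426,"dy":0.3625,"dz":0.137,"wx":0,"wy":0,"wz":7.5},
    {"dx":-0.0426,"dy":0.3625,"dz":0.137,"wx":0,"wy":0,"wz":7.5},
    {"dx":-0.0426,"dy":0.3625,"dz":0.137,"wx":0,"wy":0,"wz":7.5},
  ],
)

```text
time_s: 6.38
tcp_pos: [435.6, -190.1, 14.8]
orientation: [3.141, 0.0, 0.002]
ft_force: [-0.2, 0.1, -0.1]
width: 23.0
gripper_force: 14.9
```

Run:
```python
from h import *
st=arm.read_state();print(st['time_s'],st['tcp_pos'],st['width'],st['gripper_force'],st['ft_force'])
go((435,-190,13.2,-90))
```

```text
6.375 [ 435.59286068 -190.10615094   14.75739347] 23.013790913427723 14.921463985810988 [-0.18619841  0.10811395 -0.14161309]
shift m [-0.0006 -0.0001  0.0016] w deg [ 0.03 -0.08  0.  ]
```

jog_arm(
  increments=[
    {"dx":0,"dy":0,"dz":0.001,"wx":0,"wy":0,"wz":0},
    {"dx":0,"dy":0,"dz":0.0015,"wx":0,"wy":0,"wz":0},
    {"dx":0,"dy":0,"dz":0.0015,"wx":0,"wy":0,"wz":0},
  ],
)

```text
time_s: 6.75
tcp_pos: [435.4, -190.0, 13.1]
orientation: [3.141, -0.0, 0.001]
ft_force: [-0.8, 1.3, 4.6]
width: 22.1
gripper_force: 14.9
```

jog_arm(
  increments=[
    {"dx":0,"dy":0,"dz":0,"wx":0,"wy":0,"wz":0},
    {"dx":0,"dy":0,"dz":0,"wx":0,"wy":0,"wz":0},
    {"dx":0,"dy":0,"dz":0,"wx":0,"wy":0,"wz":0},
    {"dx":0,"dy":0,"dz":-0.02,"wx":0,"wy":0,"wz":0},
    {"dx":0,"dy":0,"dz":-0.06,"wx":0,"wy":0,"wz":0},
    {"dx":0,"dy":0,"dz":-0.11,"wx":0,"wy":0,"wz":0},
    {"dx":0,"dy":0,"dz":-0.13,"wx":0,"wy":0,"wz":0},
    {"dx":0,"dy":0,"dz":-0.14,"wx":0,"wy":0,"wz":0},
    {"dx":0,"dy":0,"dz":-0.14,"wx":0,"wy":0,"wz":0},
  ],
  claw=0.45,
)

```text
time_s: 7.88
tcp_pos: [435.1, -189.9, 152.6]
orientation: [3.142, -0.0, 0.0]
ft_force: [-0.7, 0.2, 0.5]
width: 51.2
gripper_force: 0.0
```

Run:
```python
from h import *
s=snap('top');w=snap('wrist')
a=s['image'][160:350,200:480,::-1]; a=cv2.resize(a,(560,380)); b=cv2.resize(w['image'][:,:,::-1],(240,180))
c=np.zeros((380,800,3),np.uint8);c[:,:560]=a;c[:180,560:]=b;cv2.imwrite('pics/t2.png',c)
st=arm.read_state();print(st['time_s'],st['tcp_pos'],st['width'],st['q'])
```

```text
7.975 [ 434.44100448 -189.672607    151.64135669] 51.10254555676982 [ 0.37189864  0.45483493 -0.00891899  2.01175904  0.00616946  0.67734576
 -1.21170011]
```

View pics/t2.png

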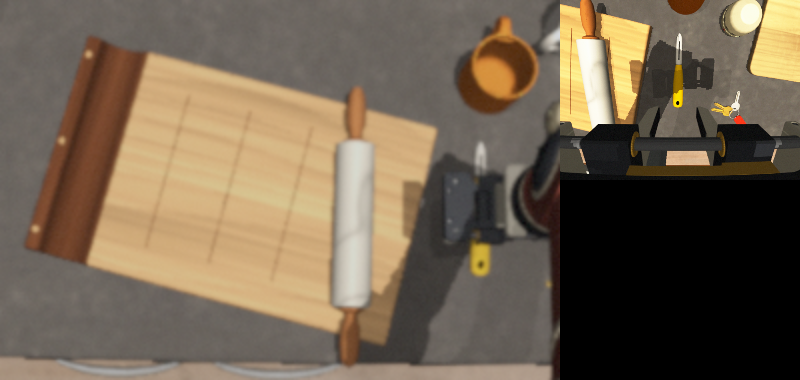

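The peeler now lies flat on the worktop, clear of the board (handle at about (480,262) in the composite), and the pin hasn't moved. Next I'll straddle the pin.

Run:
```python
from h import *
go((439.5,-22.5,150,-91.5),(439.5,-22.5,47,-91.5))
```

```text
shift m [ 0.0051 -0.1672  0.0018] w deg [-0.05  0.12  1.5 ]
shift m [ 0.0053 -0.1671  0.1048] w deg [-0.05  0.12  1.5 ]
```

jog_arm(
  increments=[
    {"dx":0.002,"dy":-0.05,"dz":0,"wx":0,"wy":0,"wz":0.5},
    {"dx":0.004,"dy":-0.1,"dz":0,"wx":0,"wy":0,"wz":1},
    {"dx":0.005,"dy":-0.15,"dz":0,"wx":0,"wy":0,"wz":1.5},
    {"dx":0.005,"dy":-0.167,"dz":0.005,"wx":0,"wy":0,"wz":1.5},
    {"dx":0.005,"dy":-0.167,"dz":0.02,"wx":0,"wy":0,"wz":1.5},
    {"dx":0.005,"dy":-0.167,"dz":0.05,"wx":0,"wy":0,"wz":1.5},
    {"dx":0.005,"dy":-0.167,"dz":0.08,"wx":0,"wy":0,"wz":1.5},
    {"dx":0.005,"dy":-0.167,"dz":0.1,"wx":0,"wy":0,"wz":1.5},
    {"dx":0.005,"dy":-0.167,"dz":0.105,"wx":0,"wy":0,"wz":1.5},
    {"dx":0.005,"dy":-0.167,"dz":0.105,"wx":0,"wy":0,"wz":1.5},
  ],
  claw=0.2,
)

```text
time_s: 9.22
tcp_pos: [439.9, -22.9, 47.3]
orientation: [-3.141, 0.041, 0.002]
ft_force: [0.1, 0.7, -0.9]
width: 74.3
gripper_force: 0.0
```

jog_arm(
  increments=[
    {"dx":0,"dy":0,"dz":0,"wx":0,"wy":0,"wz":0},
    {"dx":0,"dy":0,"dz":0,"wx":0,"wy":0,"wz":0},
    {"dx":0,"dy":0,"dz":0,"wx":0,"wy":0,"wz":0},
    {"dx":0,"dy":0,"dz":0,"wx":0,"wy":0,"wz":0},
  ],
  claw=1,
  grip_force=8,
)

```text
time_s: 9.72
tcp_pos: [440.4, -23.2, 48.1]
orientation: [3.141, -0.042, 0.002]
ft_force: [0.1, -0.8, 3.0]
width: 47.1
gripper_force: 8.0
```

Run:
```python
from h import *
st=arm.read_state();print(st['time_s'],st['tcp_pos'],st['width'],st['gripper_force'],st['ft_force'])
b=np.load('board.npz');print((st['tcp_pos'][:2]-b['c'])@b['M'])
p=bw(0,-150); go((*p,47,-104))
```

```text
9.725 [440.44831777 -23.2365418   48.08832439] 47.14869798762696 7.999791204929352 [ 0.0799523  -0.76675262  3.03236893]
[  -6.78714352 -152.9659116 ]
shift m [ 0.0073 -0.0014  0.0011] w deg [ 1.000e-02 -6.000e-02  1.248e+01]
```

jog_arm(
  increments=[
    {"dx":0.001,"dy":0,"dz":0,"wx":0,"wy":0,"wz":2.5},
    {"dx":0.003,"dy":0,"dz":0,"wx":0,"wy":0,"wz":5},
    {"dx":0.005,"dy":-0.001,"dz":0,"wx":0,"wy":0,"wz":7.5},
    {"dx":0.007,"dy":-0.001,"dz":0,"wx":0,"wy":0,"wz":10},
    {"dx":0.008,"dy":-0.001,"dz":0,"wx":0,"wy":0,"wz":12.5},
    {"dx":0.008,"dy":-0.001,"dz":0,"wx":0,"wy":0,"wz":12.5},
    {"dx":0.008,"dy":-0.001,"dz":0,"wx":0,"wy":0,"wz":12.5},
  ],
)

```text
time_s: 10.6
tcp_pos: [447.0, -21.7, 47.6]
orientation: [-3.118, 0.383, 0.004]
ft_force: [-2.6, 0.3, 6.1]
width: 49.1
gripper_force: 7.9
```

Run:
```python
from h import *
st=arm.read_state();print(st['time_s'],st['tcp_pos'],st['width'],st['gripper_force'],st['ft_force'])
b=np.load('board.npz');print((st['tcp_pos'][:2]-b['c'])@b['M'])
s=snap('top'); w=snap('wrist')
a=cv2.resize(s['image'][165:350,205:425,::-1],None,fx=2.4,fy=2.4); c=np.zeros((444,800,3),np.uint8);c[:,:528]=a;c[:204,528:]=cv2.resize(w['image'][:,:,::-1],(272,204));cv2.imwrite('pics/t3.png',c)
go((*bw(1,-60),51,-104),(*bw(1,100),51,-104))
```

```text
10.6 [447.04113863 -21.66257243  47.6195104 ] 49.102030806444624 7.920682579278946 [-2.59183817  0.28189178  6.10619856]
[  -0.76989693 -149.84574974]
shift m [ 0.0017 -0.0898 -0.0034] w deg [-0.01  0.14 -0.01]
shift m [ 0.0016 -0.2498 -0.0034] w deg [-0.01  0.14 -0.01]
```

View pics/t3.png

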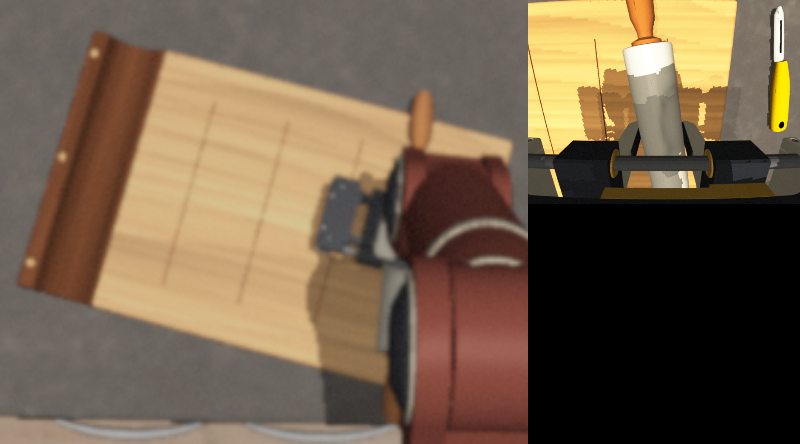

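The wrist view shows the pin slipped in the light grip and kept most of its old yaw: its axis leans from (648,40) to (672,180) in the composite. I'll raise the grip so the pads square it up.

jog_arm(
  increments=[
    {"dx":0,"dy":0,"dz":0,"wx":0,"wy":0,"wz":0},
    {"dx":0,"dy":0,"dz":0,"wx":0,"wy":0,"wz":0},
    {"dx":0,"dy":0,"dz":0,"wx":0,"wy":0,"wz":0},
    {"dx":0,"dy":0,"dz":0,"wx":0,"wy":0,"wz":0},
  ],
  grip_force=40,
  claw=1,
)

```text
time_s: 11.2
tcp_pos: [447.1, -21.7, 47.7]
orientation: [-3.118, 0.382, 0.004]
ft_force: [-2.2, 0.1, 5.1]
width: 47.8
gripper_force: 38.9
```

```bash
cat >> h.py <<'E'
def yaw():
    """pin axis from wrist image: marble/handle left-right edges; prints azimuth of handle+barrel centreline"""
    w=snap('wrist'); im=w['image']; hsv=cv2.cvtColor(im,cv2.COLOR_RGB2HSV)
    return w
E
python3 - <<'E'
from h import *
st=arm.read_state();print(st['time_s'],st['tcp_pos'],st['width'],st['gripper_force'],st['ft_force'])
w=snap('wrist'); a=w['image'][0:360,120:520,::-1];cv2.imwrite('pics/w4.png',cv2.resize(a,None,fx=1.6,fy=1.6))
E
```

```text
11.2 [447.05388722 -21.66527803  47.66718421] 47.827059210666334 38.93638372421265 [-2.21219654  0.11216237  5.09956496]
```

View pics/w4.png

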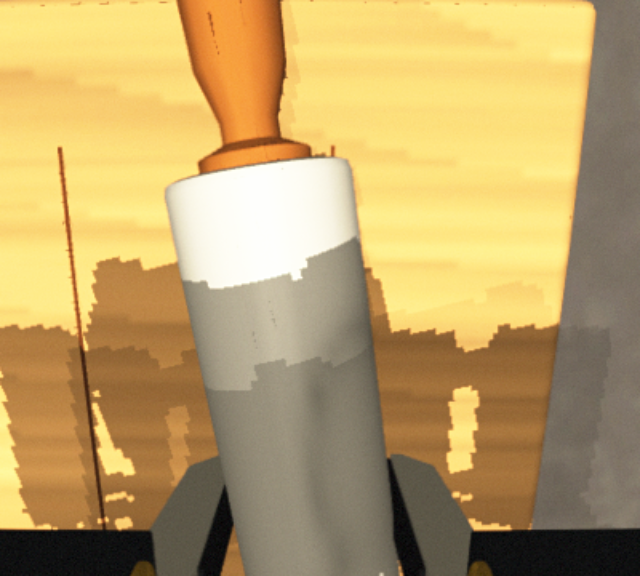

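Run:
```python
from h import *
w=load('wrist')
P=[pix(w,(u/1.6+120,v/1.6),52) for u,v in [(236,60),(250,135),(257,178),(290,380),(308,500)]]
b=np.load('board.npz')
for p in P: print(p[:2].round(1),((p[:2]-b['c'])@b['M']).round(1))
```

```text
[567.4 -32. ] [ 118.5 -130.9]
[550.1 -30.8] [ 101.4 -133.8]
[539.8 -29.7] [  91.2 -135.3]
[485.9 -24.4] [  37.6 -143.1]
[448.  -20.1] [  -0.2 -148.1]
```

jog_arm(
  increments=[
    {"dx":0.001,"dy":0,"dz":-0.0005,"wx":0,"wy":0,"wz":1.5},
    {"dx":0.002,"dy":0,"dz":-0.0005,"wx":0,"wy":0,"wz":3},
    {"dx":0.004,"dy":0,"dz":-0.0005,"wx":0,"wy":0,"wz":4.5},
    {"dx":0.006,"dy":0,"dz":-0.0005,"wx":0,"wy":0,"wz":6},
    {"dx":0.008,"dy":0,"dz":-0.0005,"wx":0,"wy":0,"wz":8},
    {"dx":0.008,"dy":0,"dz":-0.0005,"wx":0,"wy":0,"wz":8.5},
    {"dx":0.008,"dy":0,"dz":-0.0005,"wx":0,"wy":0,"wz":8.5},
    {"dx":0.008,"dy":0,"dz":-0.0005,"wx":0,"wy":0,"wz":8.5},
  ],
)

```text
time_s: 12.25
tcp_pos: [455.9, -24.0, 48.1]
orientation: [-3.081, 0.613, 0.0]
ft_force: [-0.0, -0.5, -7.4]
width: 47.6
gripper_force: 38.3
```

```bash
cat > track.py <<'E'
from h import *
def track(save=None):
    """far wooden handle + collar in wrist image -> pin axis in board frame (z=zc)"""
    w=snap('wrist',save); im=w['image']; hsv=cv2.cvtColor(im,cv2.COLOR_RGB2HSV)
    m=cv2.inRange(hsv,(5,190,90),(15,255,255)); m=cv2.morphologyEx(m,cv2.MORPH_OPEN,np.ones((3,3)))
    n,l,st,c=cv2.connectedComponentsWithStats(m[:330]); i=1+np.argmax(st[1:,4]); 
    return w,(l==i),st[i]
def axis(zc=52,save=None):
    b=np.load('board.npz'); w,m,st=track(save); ys=np.where(m.any(1))[0]; pts=[]
    for y in ys:
        xs=np.where(m[y])[0]; pts.append(pix(w,((xs[0]+xs[-1])/2,y),zc)[:2])
    pts=(np.array(pts)-b['c'])@b['M']; k=np.polyfit(pts[:,0],pts[:,1],1)
    t=arm.read_state(); tb=(t['tcp_pos'][:2]-b['c'])@b['M']
    print('t',t['time_s'],'bbox',st.tolist(),'skew deg %.1f'%np.degrees(np.arctan(k[0])),'y at x=0 %.1f'%k[1],'collar/barrel end x %.1f'%pts[:,0].min(),'tcp board',tb.round(1),t['tcp_pos'][2].round(1),'w %.1f'%t['width'],'F',t['ft_force'].round(1))
E
python3 -c "
from track import *
axis()"
```

```text
t 12.3 bbox [233, 0, 82, 107, 3391] skew deg -5.2 y at x=0 -137.8 collar/barrel end x 105.4 tcp board [   8.4 -150. ] 48.1 w 47.8 F [ 0.3  0.1 -7.2]
```

The pin's weight is on the tool, so it is very slightly raised. I'll set it back down now, before anything else.

jog_arm(
  increments=[
    {"dx":0,"dy":0,"dz":0.0005,"wx":0,"wy":0,"wz":0},
    {"dx":0,"dy":0,"dz":0.001,"wx":0,"wy":0,"wz":0},
    {"dx":0,"dy":0,"dz":0.001,"wx":0,"wy":0,"wz":0},
  ],
)

```text
time_s: 12.68
tcp_pos: [456.0, -24.1, 47.7]
orientation: [-3.081, 0.613, -0.001]
ft_force: [-1.4, -0.2, 1.6]
width: 47.8
gripper_force: 38.3
```

Run:
```python
from track import *
axis()
w=load('wrist'); im=w['image']; hsv=cv2.cvtColor(im,cv2.COLOR_RGB2HSV)
for y in (10,40,70,100,110,130,150,200,250):
    print(y,[tuple(hsv[y,x].tolist()) for x in range(200,420,12)])
```

```text
t 12.725 bbox [233, 0, 81, 107, 3415] skew deg -5.3 y at x=0 -137.7 collar/barrel end x 105.4 tcp board [   8.4 -150.1] 47.7 w 47.9 F [-1.8  0.8  3.5]
10 [(17, 41, 125), (21, 46, 133), (19, 46, 133), (12, 213, 151), (14, 192, 238), (16, 189, 246), (16, 189, 245), (14, 198, 221), (12, 202, 105), (18, 51, 109), (21, 48, 123), (17, 53, 121), (17, 50, 127), (17, 140, 239), (22, 136, 252), (25, 121, 254), (26, 110, 254), (25, 110, 254), (25, 112, 254)]
40 [(18, 154, 238), (24, 122, 254), (24, 126, 253), (24, 123, 253), (14, 202, 222), (16, 188, 247), (15, 191, 246), (14, 196, 232), (12, 192, 149), (21, 143, 248), (22, 128, 252), (23, 126, 252), (22, 133, 252), (23, 128, 253), (24, 125, 253), (24, 127, 254), (24, 125, 254), (24, 125, 253), (23, 129, 252)]
70 [(24, 122, 254), (24, 127, 253), (24, 130, 253), (23, 130, 252), (23, 135, 252), (14, 197, 225), (16, 185, 248), (14, 193, 234), (20, 144, 252), (23, 128, 253), (24, 125, 253), (24, 125, 253), (24, 127, 253), (24, 125, 254), (24, 124, 254), (24, 121, 254), (24, 129, 253), (24, 127, 253), (24, 131, 253)]
100 [(23, 129, 253), (22, 136, 2
[... 1058 characters left out ...]
175), (25, 106, 254), (25, 116, 254), (25, 121, 254), (24, 124, 254), (24, 124, 254), (25, 121, 254)]
200 [(16, 164, 179), (16, 163, 185), (16, 160, 185), (16, 159, 183), (20, 48, 159), (23, 42, 176), (25, 45, 187), (19, 47, 194), (23, 44, 197), (23, 47, 184), (21, 44, 172), (21, 49, 151), (18, 50, 117), (23, 129, 253), (23, 131, 253), (24, 124, 253), (24, 125, 253), (24, 125, 253), (23, 131, 253)]
250 [(15, 159, 148), (15, 160, 150), (16, 162, 178), (16, 168, 149), (15, 157, 153), (24, 48, 138), (21, 51, 146), (23, 46, 155), (21, 47, 163), (24, 50, 148), (22, 56, 119), (21, 51, 136), (19, 53, 130), (25, 60, 93), (16, 163, 160), (16, 164, 160), (16, 159, 160), (23, 130, 253), (16, 163, 227)]
```

```bash
python3 - <<'E'
s=open('track.py').read()
i=s.index('def track')
open('track.py','w').write(s[:i]+'''def axis(zc=52,rows=(0,260),save=None):
    b=np.load('board.npz'); w=snap('wrist',save); S=cv2.medianBlur(cv2.cvtColor(w['image'],cv2.COLOR_RGB2HSV),5)[:,:,1]
    m=(S<80).astype(np.uint8); m[:rows[0]]=0; m[rows[1]:]=0
    n,l,st,c=cv2.connectedComponentsWithStats(m)
    cand=[i for i in range(1,n) if st[i,4]>4000 and abs(st[i,0]+st[i,2]/2-320)<100 and st[i,2]<220]
    i=max(cand,key=lambda i:st[i,4]); m=l==i; y0=st[i,1]; pts=[]
    top=st[i,1]
    for y in range(top+12,rows[1]-2,3):
        xs=np.where(m[y])[0]
        if len(xs): pts.append(pix(w,((xs[0]+xs[-1])/2,y),zc)[:2])
    pts=(np.array(pts)-b['c'])@b['M']; k=np.polyfit(pts[:,0],pts[:,1],1)
    xs=np.where(m[top+3])[0]; e=(pix(w,(xs.mean(),top),zc)[:2]-b['c'])@b['M']
    t=arm.read_state(); tb=(t['tcp_pos'][:2]-b['c'])@b['M']
    print('t',t['time_s'],'bbox',st[i].tolist(),'skew deg %.1f'%np.degrees(np.arctan(k[0])),'y at x=0 %.1f'%k[1],'res %.1f'%np.std(pts[:,1]-np.polyval(k,pts[:,0])),'barrel end x %.1f (centred: 100)'%e[0],'tcp board',tb.round(1),t['tcp_pos'][2].round(1),'w %.1f'%t['width'],'F',t['ft_force'].round(1))
''')
E
python3 -c "
from track import *
axis()"
```

```text
t 12.775 bbox [224, 98, 134, 162, 17598] skew deg -1.0 y at x=0 -148.1 res 0.5 barrel end x 104.5 (centred: 100) tcp board [   8.5 -150. ] 47.7 w 47.9 F [-1.2 -0.9  3.3]
```

jog_arm(
  increments=[
    {"dx":0,"dy":0,"dz":0,"wx":0,"wy":0,"wz":0},
    {"dx":0,"dy":0,"dz":0,"wx":0,"wy":0,"wz":0},
    {"dx":-0.003,"dy":0,"dz":-0.002,"wx":0,"wy":0,"wz":-4},
    {"dx":-0.006,"dy":0,"dz":-0.003,"wx":0,"wy":0,"wz":-8.5},
    {"dx":-0.006,"dy":0,"dz":-0.003,"wx":0,"wy":0,"wz":-8.5},
    {"dx":-0.006,"dy":0,"dz":-0.003,"wx":0,"wy":0,"wz":-8.5},
  ],
  claw=0.37,
  grip_force=3,
)

```text
time_s: 13.52
tcp_pos: [450.8, -21.8, 50.2]
orientation: [-3.118, 0.385, -0.001]
ft_force: [1.3, -0.2, -0.9]
width: 58.7
gripper_force: 0.0
```

jog_arm(
  increments=[
    {"dx":0,"dy":0,"dz":0,"wx":0,"wy":0,"wz":0},
    {"dx":0,"dy":0,"dz":0,"wx":0,"wy":0,"wz":0},
    {"dx":0,"dy":0,"dz":0,"wx":0,"wy":0,"wz":0},
  ],
  claw=0.46,
)

```text
time_s: 13.9
tcp_pos: [450.4, -21.8, 50.2]
orientation: [-3.118, 0.383, 0.0]
ft_force: [-0.3, -0.4, 0.5]
width: 50.3
gripper_force: 0.0
```

```bash
python3 -c "
from track import *
axis()
go((*bw(2,-140),51,-104),(*bw(2,0),51,-104),(*bw(2,100),51,-104))"
```

```text
t 13.95 bbox [260, 83, 117, 177, 19366] skew deg -0.5 y at x=0 -149.0 res 0.1 barrel end x 105.5 (centred: 100) tcp board [   2.5 -149.1] 50.2 w 50.2 F [-0.8  0.2 -0. ]
shift m [-0.0005 -0.0091 -0.0008] w deg [-0. -0. -0.]
shift m [-0.0006 -0.1491 -0.0008] w deg [-0. -0. -0.]
shift m [-0.0006 -0.2491 -0.0008] w deg [-0. -0. -0.]
```

Pin skew is now -0.5° and it sits about 2 mm off centre, with the fingers caging it at a 50 mm gap. I'll start rolling gently.

jog_arm(
  increments=[
    {"dx":0,"dy":-0.001,"dz":-0.0005,"wx":0,"wy":0,"wz":0},
    {"dx":0,"dy":-0.003,"dz":-0.0005,"wx":0,"wy":0,"wz":0},
    {"dx":0,"dy":-0.007,"dz":-0.0005,"wx":0,"wy":0,"wz":0},
    {"dx":0,"dy":-0.012,"dz":-0.0005,"wx":0,"wy":0,"wz":0},
    {"dx":0,"dy":-0.018,"dz":-0.0005,"wx":0,"wy":0,"wz":0},
    {"dx":0,"dy":-0.026,"dz":-0.0005,"wx":0,"wy":0,"wz":0},
    {"dx":0,"dy":-0.034,"dz":-0.0005,"wx":0,"wy":0,"wz":0},
    {"dx":0,"dy":-0.042,"dz":-0.0005,"wx":0,"wy":0,"wz":0},
    {"dx":0,"dy":-0.05,"dz":-0.0005,"wx":0,"wy":0,"wz":0},
    {"dx":0,"dy":-0.058,"dz":-0.0005,"wx":0,"wy":0,"wz":0},
    {"dx":0,"dy":-0.066,"dz":-0.0005,"wx":0,"wy":0,"wz":0},
    {"dx":0,"dy":-0.074,"dz":-0.0005,"wx":0,"wy":0,"wz":0},
    {"dx":0,"dy":-0.082,"dz":-0.0005,"wx":0,"wy":0,"wz":0},
    {"dx":0,"dy":-0.09,"dz":-0.0005,"wx":0,"wy":0,"wz":0},
    {"dx":0,"dy":-0.097,"dz":-0.0005,"wx":0,"wy":0,"wz":0},
    {"dx":0,"dy":-0.103,"dz":-0.0005,"wx":0,"wy":0,"wz":0},
    {"dx":0,"dy":-0.108,"dz":-0.0005,"wx":0,"wy":0,"wz":0},
    {"dx":0,"dy":-0.111,"dz":-0.0005,"wx":0,"wy":0,"wz":0},
    {"dx":0,"dy":-0.112,"dz":-0.0005,"wx":0,"wy":0,"wz":0},
    {"dx":0,"dy":-0.112,"dz":-0.0005,"wx":0,"wy":0,"wz":0},
  ],
)

```text
time_s: 16.45
tcp_pos: [477.4, 86.8, 50.7]
orientation: [3.118, -0.383, -0.0]
ft_force: [0.4, 0.5, 0.1]
width: 50.4
gripper_force: 0.0
```

```bash
python3 -c "
from track import *
axis()
go((*bw(2,75),51,-104))"
```

```text
t 16.5 bbox [256, 81, 116, 179, 19488] skew deg -0.4 y at x=0 -35.4 res 0.1 barrel end x 106.4 (centred: 100) tcp board [  2.6 -37.3] 50.7 w 50.3 F [-0.3  0.8 -0.1]
shift m [-0.0006 -0.1123 -0.0003] w deg [ 0.    0.   -0.02]
```

jog_arm(
  increments=[
    {"dx":0,"dy":-0.001,"dz":0,"wx":0,"wy":0,"wz":0},
    {"dx":0,"dy":-0.003,"dz":0,"wx":0,"wy":0,"wz":0},
    {"dx":0,"dy":-0.007,"dz":0,"wx":0,"wy":0,"wz":0},
    {"dx":0,"dy":-0.012,"dz":0,"wx":0,"wy":0,"wz":0},
    {"dx":0,"dy":-0.018,"dz":0,"wx":0,"wy":0,"wz":0},
    {"dx":0,"dy":-0.027,"dz":0,"wx":0,"wy":0,"wz":0},
    {"dx":0,"dy":-0.036,"dz":0,"wx":0,"wy":0,"wz":0},
    {"dx":0,"dy":-0.045,"dz":0,"wx":0,"wy":0,"wz":0},
    {"dx":0,"dy":-0.054,"dz":0,"wx":0,"wy":0,"wz":0},
    {"dx":0,"dy":-0.063,"dz":0,"wx":0,"wy":0,"wz":0},
    {"dx":0,"dy":-0.072,"dz":0,"wx":0,"wy":0,"wz":0},
    {"dx":0,"dy":-0.081,"dz":0,"wx":0,"wy":0,"wz":0},
    {"dx":0,"dy":-0.09,"dz":0,"wx":0,"wy":0,"wz":0},
    {"dx":0,"dy":-0.099,"dz":0,"wx":0,"wy":0,"wz":0},
    {"dx":0,"dy":-0.108,"dz":0,"wx":0,"wy":0,"wz":0},
    {"dx":0,"dy":-0.116,"dz":0,"wx":0,"wy":0,"wz":0},
    {"dx":0,"dy":-0.122,"dz":0,"wx":0,"wy":0,"wz":0},
    {"dx":0,"dy":-0.126,"dz":0,"wx":0,"wy":0,"wz":0},
    {"dx":0,"dy":-0.128,"dz":0,"wx":0,"wy":0,"wz":0},
    {"dx":0,"dy":-0.128,"dz":0,"wx":0,"wy":0,"wz":0},
  ],
)

```text
time_s: 19.0
tcp_pos: [508.4, 211.1, 50.7]
orientation: [-3.118, 0.383, 0.0]
ft_force: [0.4, 0.5, 0.5]
width: 49.7
gripper_force: 0.1
```

```bash
python3 -c "
from track import *
axis()
go((*bw(2,140),51,-104),(*bw(2,182),51,-104))
print(arm.read_state()['q'])"
```

```text
t 19.05 bbox [254, 79, 117, 181, 19714] skew deg -0.4 y at x=0 93.2 res 0.1 barrel end x 107.2 (centred: 100) tcp board [ 2.6 90.8] 50.7 w 50.4 F [-0.   0.   0.2]
shift m [-0.0007 -0.0492 -0.0003] w deg [-0.   -0.   -0.02]
shift m [-0.0007 -0.0912 -0.0003] w deg [-0.   -0.   -0.02]
[-0.51607325  0.70628623  0.1296069   1.89174663 -0.16039239  0.55341615
 -2.09587802]
```

jog_arm(
  increments=[
    {"dx":0,"dy":-0.001,"dz":-0.0003,"wx":0,"wy":0,"wz":0},
    {"dx":0,"dy":-0.003,"dz":-0.0003,"wx":0,"wy":0,"wz":0},
    {"dx":0,"dy":-0.006,"dz":-0.0003,"wx":0,"wy":0,"wz":0},
    {"dx":0,"dy":-0.01,"dz":-0.0003,"wx":0,"wy":0,"wz":0},
    {"dx":0,"dy":-0.014,"dz":-0.0003,"wx":0,"wy":0,"wz":0},
    {"dx":0,"dy":-0.018,"dz":-0.0003,"wx":0,"wy":0,"wz":0},
    {"dx":0,"dy":-0.022,"dz":-0.0003,"wx":0,"wy":0,"wz":0},
    {"dx":0,"dy":-0.026,"dz":-0.0003,"wx":0,"wy":0,"wz":0},
    {"dx":0,"dy":-0.03,"dz":-0.0003,"wx":0,"wy":0,"wz":0},
    {"dx":0,"dy":-0.034,"dz":-0.0003,"wx":0,"wy":0,"wz":0},
    {"dx":0,"dy":-0.038,"dz":-0.0003,"wx":0,"wy":0,"wz":0},
    {"dx":0,"dy":-0.041,"dz":-0.0003,"wx":0,"wy":0,"wz":0},
    {"dx":0,"dy":-0.044,"dz":-0.0003,"wx":0,"wy":0,"wz":0},
    {"dx":0,"dy":-0.046,"dz":-0.0003,"wx":0,"wy":0,"wz":0},
    {"dx":0,"dy":-0.047,"dz":-0.0003,"wx":0,"wy":0,"wz":0},
    {"dx":0,"dy":-0.047,"dz":-0.0003,"wx":0,"wy":0,"wz":0},
  ],
)

```text
time_s: 21.05
tcp_pos: [519.8, 256.8, 51.0]
orientation: [-3.118, 0.383, 0.0]
ft_force: [0.6, -0.2, 0.3]
width: 50.2
gripper_force: 0.0
```

```bash
python3 -c "
from track import *
axis()
go((*bw(2,162),51,-104),(*bw(2,182),51,-104))"
```

```text
t 21.1 bbox [260, 78, 118, 182, 19835] skew deg -0.4 y at x=0 137.7 res 0.1 barrel end x 107.6 (centred: 100) tcp board [  2.6 137.8] 51.0 w 50.2 F [ 0.1 -0.4  0.3]
shift m [-0.0006 -0.0242  0.    ] w deg [-0.01  0.   -0.  ]
shift m [-0.0006 -0.0442  0.    ] w deg [-0.01  0.   -0.  ]
```

jog_arm(
  increments=[
    {"dx":0,"dy":-0.001,"dz":0,"wx":0,"wy":0,"wz":0},
    {"dx":0,"dy":-0.002,"dz":0,"wx":0,"wy":0,"wz":0},
    {"dx":0,"dy":-0.003,"dz":0,"wx":0,"wy":0,"wz":0},
    {"dx":0,"dy":-0.004,"dz":0,"wx":0,"wy":0,"wz":0},
    {"dx":0,"dy":-0.005,"dz":0,"wx":0,"wy":0,"wz":0},
    {"dx":0,"dy":-0.006,"dz":0,"wx":0,"wy":0,"wz":0},
    {"dx":0,"dy":-0.007,"dz":0,"wx":0,"wy":0,"wz":0},
    {"dx":0,"dy":-0.008,"dz":0,"wx":0,"wy":0,"wz":0},
    {"dx":0,"dy":-0.009,"dz":0,"wx":0,"wy":0,"wz":0},
    {"dx":0,"dy":-0.01,"dz":0,"wx":0,"wy":0,"wz":0},
    {"dx":0,"dy":-0.011,"dz":0,"wx":0,"wy":0,"wz":0},
    {"dx":0,"dy":-0.012,"dz":0,"wx":0,"wy":0,"wz":0},
    {"dx":0,"dy":-0.013,"dz":0,"wx":0,"wy":0,"wz":0},
    {"dx":0,"dy":-0.014,"dz":0,"wx":0,"wy":0,"wz":0},
    {"dx":0,"dy":-0.015,"dz":0,"wx":0,"wy":0,"wz":0},
    {"dx":0,"dy":-0.016,"dz":0,"wx":0,"wy":0,"wz":0},
    {"dx":0,"dy":-0.017,"dz":0,"wx":0,"wy":0,"wz":0},
    {"dx":0,"dy":-0.018,"dz":0,"wx":0,"wy":0,"wz":0},
    {"dx":0,"dy":-0.019,"dz":0,"wx":0,"wy":0,"wz":0},
    {"dx":0,"dy":-0.02,"dz":0,"wx":0,"wy":0,"wz":0},
  ],
)

```text
time_s: 23.6
tcp_pos: [524.7, 276.4, 51.0]
orientation: [-3.118, 0.383, -0.0]
ft_force: [0.3, 1.4, -0.8]
width: 50.2
gripper_force: 0.7
```

```bash
python3 -c "
from track import *
axis(49)
go((*bw(2,182),51,-104))"
```

```text
t 23.65 bbox [255, 79, 115, 181, 19503] skew deg -0.4 y at x=0 160.6 res 0.1 barrel end x 107.6 (centred: 100) tcp board [  2.6 158.3] 51.0 w 50.1 F [ 0.3  0.9 -0.5]
shift m [-0.0006 -0.0237  0.    ] w deg [-0.03 -0.01  0.01]
```

jog_arm(
  increments=[
    {"dx":0,"dy":-0.001,"dz":0,"wx":0,"wy":0,"wz":0},
    {"dx":0,"dy":-0.002,"dz":0,"wx":0,"wy":0,"wz":0},
    {"dx":0,"dy":-0.003,"dz":0,"wx":0,"wy":0,"wz":0},
    {"dx":0,"dy":-0.004,"dz":0,"wx":0,"wy":0,"wz":0},
    {"dx":0,"dy":-0.005,"dz":0,"wx":0,"wy":0,"wz":0},
    {"dx":0,"dy":-0.006,"dz":0,"wx":0,"wy":0,"wz":0},
    {"dx":0,"dy":-0.007,"dz":0,"wx":0,"wy":0,"wz":0},
    {"dx":0,"dy":-0.008,"dz":0,"wx":0,"wy":0,"wz":0},
    {"dx":0,"dy":-0.009,"dz":0,"wx":0,"wy":0,"wz":0},
    {"dx":0,"dy":-0.01,"dz":0,"wx":0,"wy":0,"wz":0},
    {"dx":0,"dy":-0.011,"dz":0,"wx":0,"wy":0,"wz":0},
    {"dx":0,"dy":-0.012,"dz":0,"wx":0,"wy":0,"wz":0},
    {"dx":0,"dy":-0.013,"dz":0,"wx":0,"wy":0,"wz":0},
    {"dx":0,"dy":-0.014,"dz":0,"wx":0,"wy":0,"wz":0},
    {"dx":0,"dy":-0.015,"dz":0,"wx":0,"wy":0,"wz":0},
    {"dx":0,"dy":-0.016,"dz":0,"wx":0,"wy":0,"wz":0},
    {"dx":0,"dy":-0.017,"dz":0,"wx":0,"wy":0,"wz":0},
    {"dx":0,"dy":-0.018,"dz":0,"wx":0,"wy":0,"wz":0},
    {"dx":0,"dy":-0.019,"dz":0,"wx":0,"wy":0,"wz":0},
    {"dx":0,"dy":-0.02,"dz":0,"wx":0,"wy":0,"wz":0},
  ],
)

```text
time_s: 26.15
tcp_pos: [529.4, 294.9, 51.0]
orientation: [3.117, -0.383, -0.001]
ft_force: [0.9, 1.4, -0.6]
width: 50.3
gripper_force: 0.9
```

```bash
python3 -c "
from track import *
axis(37)
go((*bw(2,182),51,-104))"
```

```text
t 26.2 bbox [257, 85, 106, 175, 17408] skew deg 0.2 y at x=0 179.7 res 0.1 barrel end x 106.9 (centred: 100) tcp board [  2.7 177.3] 51.0 w 50.4 F [0.2 3.  0. ]
shift m [-0.0007 -0.0047 -0.    ] w deg [ 0.05  0.01 -0.01]
```

jog_arm(
  increments=[
    {"dx":0,"dy":-0.001,"dz":0,"wx":0,"wy":0,"wz":0},
    {"dx":0,"dy":-0.0015,"dz":0,"wx":0,"wy":0,"wz":0},
    {"dx":0,"dy":-0.002,"dz":0,"wx":0,"wy":0,"wz":0},
    {"dx":0,"dy":-0.0025,"dz":0,"wx":0,"wy":0,"wz":0},
    {"dx":0,"dy":-0.003,"dz":0,"wx":0,"wy":0,"wz":0},
    {"dx":0,"dy":-0.0035,"dz":0,"wx":0,"wy":0,"wz":0},
    {"dx":0,"dy":-0.004,"dz":0,"wx":0,"wy":0,"wz":0},
    {"dx":0,"dy":-0.004,"dz":0,"wx":0,"wy":0,"wz":0},
    {"dx":0,"dy":-0.004,"dz":0,"wx":0,"wy":0,"wz":0},
    {"dx":0,"dy":-0.004,"dz":0,"wx":0,"wy":0,"wz":0},
  ],
)

```text
time_s: 27.45
tcp_pos: [530.4, 299.4, 51.0]
orientation: [-3.118, 0.383, 0.0]
ft_force: [0.5, 0.6, 0.9]
width: 49.9
gripper_force: 0.0
```

```bash
python3 -c "
from track import *
axis(36); axis(36)
go((*bw(2,182),51,-104))"
```

```text
t 27.5 bbox [262, 85, 106, 175, 17392] skew deg 0.1 y at x=0 182.1 res 0.1 barrel end x 107.0 (centred: 100) tcp board [  2.6 181.8] 51.0 w 50.3 F [-0.2  0.   0.1]
t 27.55 bbox [262, 85, 106, 175, 17384] skew deg 0.1 y at x=0 182.1 res 0.1 barrel end x 107.0 (centred: 100) tcp board [  2.6 181.8] 51.0 w 50.2 F [-0.4  0.5  0.3]
shift m [-0.0006 -0.0002 -0.    ] w deg [-0.  0.  0.]
```

The pin rests in the trough at y = 182 with no force on the fingers. I'll hold a moment, then open, lift and step back.

jog_arm(
  increments=[
    {"dx":0,"dy":0,"dz":0,"wx":0,"wy":0,"wz":0},
    {"dx":0,"dy":0,"dz":0,"wx":0,"wy":0,"wz":0},
    {"dx":0,"dy":0,"dz":0,"wx":0,"wy":0,"wz":0},
    {"dx":0,"dy":0,"dz":0,"wx":0,"wy":0,"wz":0},
    {"dx":0,"dy":0,"dz":0,"wx":0,"wy":0,"wz":0},
    {"dx":0,"dy":0,"dz":0,"wx":0,"wy":0,"wz":0},
  ],
)

```text
time_s: 28.3
tcp_pos: [530.5, 299.4, 51.0]
orientation: [-3.118, 0.383, 0.0]
ft_force: [-0.3, 0.3, -0.3]
width: 50.4
gripper_force: 0.0
```

jog_arm(
  increments=[
    {"dx":0,"dy":0,"dz":0,"wx":0,"wy":0,"wz":0},
    {"dx":0,"dy":0,"dz":0,"wx":0,"wy":0,"wz":0},
    {"dx":0,"dy":0,"dz":0,"wx":0,"wy":0,"wz":0},
    {"dx":0,"dy":0,"dz":-0.01,"wx":0,"wy":0,"wz":0},
    {"dx":0,"dy":0,"dz":-0.03,"wx":0,"wy":0,"wz":0},
    {"dx":0,"dy":0,"dz":-0.06,"wx":0,"wy":0,"wz":0},
    {"dx":0,"dy":0,"dz":-0.1,"wx":0,"wy":0,"wz":0},
    {"dx":0,"dy":0.04,"dz":-0.14,"wx":0,"wy":0,"wz":0},
    {"dx":0,"dy":0.1,"dz":-0.15,"wx":0,"wy":0,"wz":0},
    {"dx":0,"dy":0.16,"dz":-0.15,"wx":0,"wy":0,"wz":0},
    {"dx":0,"dy":0.22,"dz":-0.15,"wx":0,"wy":0,"wz":0},
    {"dx":0,"dy":0.28,"dz":-0.15,"wx":0,"wy":0,"wz":0},
    {"dx":0,"dy":0.33,"dz":-0.15,"wx":0,"wy":0,"wz":0},
    {"dx":0,"dy":0.34,"dz":-0.15,"wx":0,"wy":0,"wz":0},
    {"dx":0,"dy":0.34,"dz":-0.15,"wx":0,"wy":0,"wz":0},
  ],
  claw=0.25,
)

```text
time_s: 30.18
tcp_pos: [448.5, -30.5, 201.5]
orientation: [-3.117, 0.384, -0.002]
ft_force: [0.3, 1.1, 0.8]
width: 69.7
gripper_force: 0.0
```

Run:
```python
from h import *
st=arm.read_state();print(st['time_s'],st['tcp_pos'],st['ft_force'])
s=snap('top'); im=s['image'][160:350,190:450,::-1]
cv2.imwrite('pics/f.png',cv2.resize(im,None,fx=3,fy=3,interpolation=cv2.INTER_CUBIC))
```

```text
30.175 [448.48229462 -30.51805796 201.53523016] [0.2885576  1.13889763 0.77804922]
```

View pics/f.png

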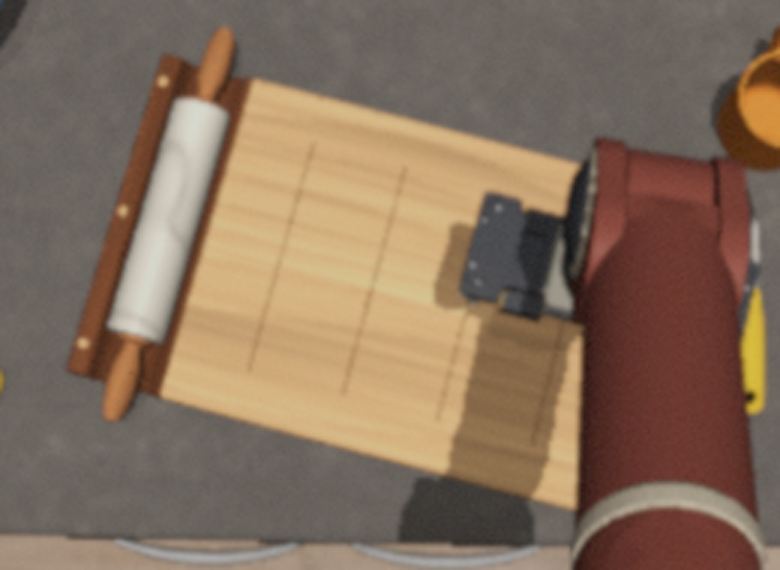

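The pin lies in the trough with its handle ends at about (227,27) and (115,418), and the peeler is still on the worktop at the right. Now I'll check the centring.

Run:
```python
from h import *
s=load('top');b=np.load('board.npz')
for n,u,v,z in [('h+',227,27,36),('h-',115,418,36),('bar+',204,99,40),('bar-',136,337,40)]:
    p=pix(s,((u+.5)/3-.5+190,(v+.5)/3-.5+160),z)[:2];print(n,((p-b['c'])@b['M']).round(1))
```

```text
h+ [176.6 182.3]
h- [-165.2  179.3]
bar+ [109.9 182.7]
bar- [-97.2 180.6]
```

The pin is about 6 mm off centre towards +x. I'll straddle it again, slide it 6 mm back along the trough without lifting, and release.

jog_arm(
  increments=[
    {"dx":0,"dy":-0.06,"dz":0,"wx":0,"wy":0,"wz":0},
    {"dx":0,"dy":-0.12,"dz":0,"wx":0,"wy":0,"wz":0},
    {"dx":0,"dy":-0.18,"dz":0,"wx":0,"wy":0,"wz":0},
    {"dx":0,"dy":-0.24,"dz":0,"wx":0,"wy":0,"wz":0},
    {"dx":0,"dy":-0.3,"dz":0,"wx":0,"wy":0,"wz":0},
    {"dx":0,"dy":-0.335,"dz":0.01,"wx":0,"wy":0,"wz":0},
    {"dx":0,"dy":-0.34,"dz":0.03,"wx":0,"wy":0,"wz":0},
    {"dx":0,"dy":-0.34,"dz":0.06,"wx":0,"wy":0,"wz":0},
    {"dx":0,"dy":-0.34,"dz":0.1,"wx":0,"wy":0,"wz":0},
    {"dx":0,"dy":-0.34,"dz":0.13,"wx":0,"wy":0,"wz":0},
    {"dx":0,"dy":-0.34,"dz":0.147,"wx":0,"wy":0,"wz":0},
    {"dx":0,"dy":-0.34,"dz":0.151,"wx":0,"wy":0,"wz":0},
    {"dx":0,"dy":-0.34,"dz":0.151,"wx":0,"wy":0,"wz":0},
    {"dx":0,"dy":-0.34,"dz":0.151,"wx":0,"wy":0,"wz":0},
  ],
)

```text
time_s: 31.98
tcp_pos: [531.3, 300.0, 51.3]
orientation: [-3.117, 0.383, -0.003]
ft_force: [-0.3, 0.7, -1.2]
width: 69.5
gripper_force: 0.0
```

jog_arm(
  increments=[
    {"dx":0,"dy":0,"dz":0,"wx":0,"wy":0,"wz":0},
    {"dx":0,"dy":0,"dz":0,"wx":0,"wy":0,"wz":0},
    {"dx":0,"dy":0,"dz":0,"wx":0,"wy":0,"wz":0},
    {"dx":0,"dy":0,"dz":0,"wx":0,"wy":0,"wz":0},
    {"dx":0,"dy":0,"dz":0,"wx":0,"wy":0,"wz":0},
  ],
  claw=1,
  grip_force=20,
)

```text
time_s: 32.6
tcp_pos: [530.5, 299.1, 50.2]
orientation: [3.118, -0.383, 0.0]
ft_force: [-0.7, -1.4, 2.9]
width: 46.0
gripper_force: 20.0
```

```bash
python3 -c "
from track import *
axis(36)"
```

```text
t 32.65 bbox [261, 85, 107, 175, 17457] skew deg 0.1 y at x=0 182.4 res 0.1 barrel end x 107.0 (centred: 100) tcp board [  2.7 181.6] 50.2 w 46.0 F [-0.7 -1.   3.1]
```

jog_arm(
  increments=[
    {"dx":-0.001,"dy":0,"dz":0,"wx":0,"wy":0,"wz":0},
    {"dx":-0.002,"dy":0,"dz":0,"wx":0,"wy":0,"wz":0},
    {"dx":-0.003,"dy":0,"dz":0,"wx":0,"wy":0,"wz":0},
    {"dx":-0.004,"dy":0,"dz":0,"wx":0,"wy":0,"wz":0},
    {"dx":-0.005,"dy":0,"dz":0,"wx":0,"wy":0,"wz":0},
    {"dx":-0.006,"dy":0,"dz":0,"wx":0,"wy":0,"wz":0},
    {"dx":-0.006,"dy":0,"dz":0,"wx":0,"wy":0,"wz":0},
    {"dx":-0.006,"dy":0,"dz":0,"wx":0,"wy":0,"wz":0},
  ],
)

```text
time_s: 33.65
tcp_pos: [524.8, 300.9, 50.2]
orientation: [-3.118, 0.383, -0.001]
ft_force: [2.9, -1.3, 4.0]
width: 45.7
gripper_force: 20.1
```

```bash
python3 -c "
from track import *
axis(36)"
```

```text
t 33.7 bbox [262, 85, 106, 175, 17480] skew deg -0.0 y at x=0 182.7 res 0.1 barrel end x 101.1 (centred: 100) tcp board [ -3.2 181.9] 50.2 w 45.7 F [ 3.8 -2.3  3.8]
```

The pin slid 6 mm. Now I'll release gently, keep the hand around it until it is still, then leave.

jog_arm(
  increments=[
    {"dx":0,"dy":0,"dz":0,"wx":0,"wy":0,"wz":0},
    {"dx":0,"dy":0,"dz":0,"wx":0,"wy":0,"wz":0},
    {"dx":0,"dy":0,"dz":0,"wx":0,"wy":0,"wz":0},
    {"dx":0,"dy":0,"dz":0,"wx":0,"wy":0,"wz":0},
    {"dx":0,"dy":0,"dz":0,"wx":0,"wy":0,"wz":0},
    {"dx":0,"dy":0,"dz":0,"wx":0,"wy":0,"wz":0},
    {"dx":0,"dy":0,"dz":0,"wx":0,"wy":0,"wz":0},
    {"dx":0,"dy":0,"dz":0,"wx":0,"wy":0,"wz":0},
  ],
  claw=0.44,
)

```text
time_s: 34.7
tcp_pos: [524.7, 300.8, 50.0]
orientation: [-3.118, 0.383, -0.0]
ft_force: [-0.4, -0.4, 0.2]
width: 52.0
gripper_force: 0.0
```

jog_arm(
  increments=[
    {"dx":0,"dy":0,"dz":0,"wx":0,"wy":0,"wz":0},
    {"dx":0,"dy":0,"dz":0,"wx":0,"wy":0,"wz":0},
    {"dx":0,"dy":0,"dz":0,"wx":0,"wy":0,"wz":0},
    {"dx":0,"dy":0,"dz":-0.01,"wx":0,"wy":0,"wz":0},
    {"dx":0,"dy":0,"dz":-0.03,"wx":0,"wy":0,"wz":0},
    {"dx":0,"dy":0,"dz":-0.06,"wx":0,"wy":0,"wz":0},
    {"dx":0,"dy":0,"dz":-0.1,"wx":0,"wy":0,"wz":0},
    {"dx":0,"dy":0.04,"dz":-0.14,"wx":0,"wy":0,"wz":0},
    {"dx":0,"dy":0.1,"dz":-0.15,"wx":0,"wy":0,"wz":0},
    {"dx":0,"dy":0.16,"dz":-0.15,"wx":0,"wy":0,"wz":0},
    {"dx":0,"dy":0.22,"dz":-0.15,"wx":0,"wy":0,"wz":0},
    {"dx":0,"dy":0.28,"dz":-0.15,"wx":0,"wy":0,"wz":0},
    {"dx":0,"dy":0.28,"dz":-0.15,"wx":0,"wy":0,"wz":0},
    {"dx":0,"dy":0.28,"dz":-0.15,"wx":0,"wy":0,"wz":0},
  ],
  claw=0.25,
)

```text
time_s: 36.45
tcp_pos: [457.4, 29.8, 200.6]
orientation: [-3.117, 0.382, -0.002]
ft_force: [-0.7, 1.0, -0.7]
width: 69.8
gripper_force: 0.0
```

Run:
```python
from h import *
s=snap('top'); im=s['image'][160:350,190:450,::-1]
cv2.imwrite('pics/f2.png',cv2.resize(im,None,fx=3,fy=3,interpolation=cv2.INTER_CUBIC))
st=arm.read_state();print(st['time_s'],st['tcp_pos'],st['ft_force'])
```

```text
36.5 [457.44307877  30.61433911 200.40255495] [-0.5736567  -0.31655508  0.13889852]
```

View pics/f2.png

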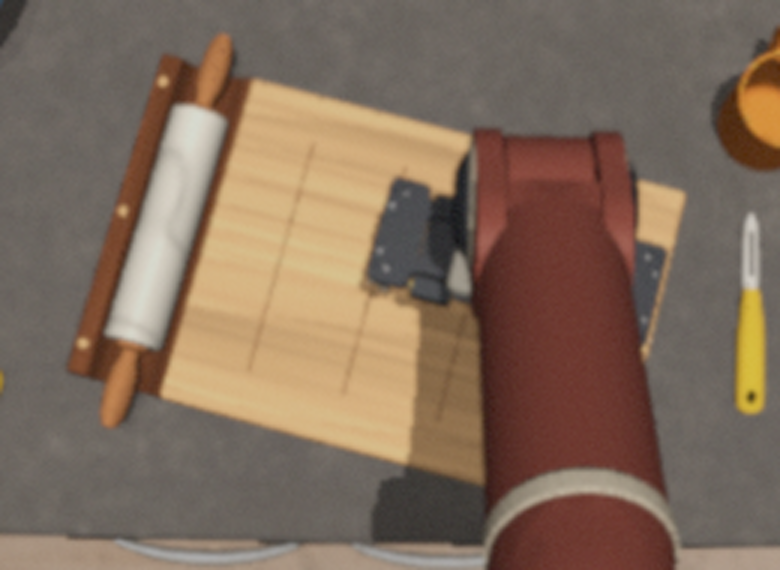

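The pin lies centred in the trough, its handles ending at about (225,34) and (113,425). The peeler is flat on the worktop at (752,350), the mug hasn't moved, and nothing touches the robot.

```bash
python3 -c "
from h import *
print(arm.hand_in())"
```

```text
the job is handed in; nothing more can be done
None
```

I handed the job in at 36.5 s: the peeler lies flat on the worktop and the pin lies still in the trough, centred to within about 2 mm, with nothing knocked over; the one lapse was lifting the pin by well under 1 mm while squaring it up on the flat, and I set it straight back down.

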